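# Wedge the rocking power supply

## Robot

A 6-joint arm with a two-finger parallel gripper is mounted at the origin on a cart in front of the work surface, level with it; the furniture and walls round the work are solid. World frame = base frame: x ahead of the robot, y to its left, z up, the work surface at z = 0. Lengths are in mm, angles in rad, forces in N, time in s.
With the tool pointing down it reaches from about 300 to 775 mm from the base axis. Payload 14.6 kg.
Tool frame: the origin (TCP) lies midway between the tips of the shut fingers; the grasp point (between the pads) lies behind it (manip.grip_depth is the z of the grasp point in the tool frame, in mm); z points along the fingers, y is the line along which they close (so a half turn about z gives the same grasp; the last joint's range is limited). The gripper opens to 94 mm and grips with 3 to 60 N. Pads are 16 mm wide; open, the fingers measure 119 mm over their backs; the gripper's body (75 mm by 177 mm) begins 78 mm behind the grasp point.
Start: joints at [-1.223, 0.3, 1.521, -0, 1.321, -0.067], TCP at [221.646, -503.351, 205.446] pointing down, gripper open.
Joint ranges: [-3.03, 3.03], [-0.79, 2.21], [0.23, 2.52], [-1.04, 4.18], [0, 3.07], [-2.55, 2.55]. Speed limits (rad/s): [2.22, 2.22, 2.57, 3.14, 3.14, 3.14].

## Interface

Orientations are given as [roll, pitch, yaw] about the fixed x, y, z axes, in that order (R = Rz(yaw) Ry(pitch) Rx(roll)).
In Python, from cell import manip gives the robot as it stands.
- The arm moves only by the shell command python3 -m creep [OPENING] [FORCE], which reads ROWS from standard input. ROWS is one flat JSON list of numbers that holds 1 to 5 rows one after another, with no inner brackets; each row has 6 numbers: dx, dy, dz in a scale on which 1.0 is 750 mm, then a rotation vector rx, ry, rz in a scale on which 1.0 is 2 pi rad; each row is the pose to reach, as a shift and turn from the pose commanded when the command began, along the tool's axes at that moment; what a row does not reach only later rows make up. A row lasts 1/10 s, in which the tool goes at most 50 mm and 0.15 rad, less where a joint would pass 70% of its speed; a pose out of reach is approached as far as the arm can. OPENING is the finger opening in mm, set as the command begins (- or left out keeps the last). The fingers move at their own pace and stop on an object; FORCE is the grip in N (left out, the last holds). Time passes only in rows, so rows that do not move let the fingers close. It prints the time, the measured TCP pose, the force, the opening and the grip force at its end. Input that does not fit is refused with a message, and nothing moves.
- manip.read_state(): the state, without advancing time (a new reading comes with each control period).
- manip.camera(name): name is "scene" or "top"; returns (picture, depth): 400x640x3 uint8, red, green, blue; 400x640 float32, mm along the optical axis (not along the pixel's ray), 0 where there is no reading.
- manip.camera_info(name): a dict with "K" (3x3 intrinsics, pixels), "rvec" (rotation vector, rad) and "tvec" (3), from world to camera coordinates, as OpenCV has them. Camera axes: x right, y down, z forward; pixel columns grow to the right and rows downward; lengths in mm; the calibration is good to about 2 mm. A picture is of the moment at which its call begins. camera_info takes no time and is no camera call.
- manip.sign_off(): hands the job in; it is judged then, once.
The state is a dict: "clock": time; "joints": joint angles; "qd": joint speeds; "effort": joint torques, N m; "eef_pos": TCP position; "eef_rot": TCP orientation; "wrist_force": force on the tool from outside, world axes, zero at the start; "moment": the same for the moment, N m; "finger_gap": finger opening in mm; "finger_force": force on a finger pad.
Only numpy, scipy, OpenCV 4.12 (cv2) and the standard library are available. Lean on these libraries where they do the work, as an engineer would, in place of code of your own. Each camera call takes 0.05 s, during which the arm holds its last target. There are 200 camera calls.

## Task

The bench power supply rocks because the seized levelling foot at its near left corner does not reach the bench. With the fingertips, push the wooden wedge along the bench, thin end first, under that foot until it is snug and the case no longer rocks, but do not jack the corner up. Then test it by touch: press down firmly for a moment on top of the case right above that foot, where it must not give, and take the hand away. Nothing is to be lifted or carried, the case must stay where it stands, and the other things on the bench are left alone.

Things in the scene. Friction and masses are not known exactly. Their poses are not given: they have to be found in the camera images.
- power_supply: Loose bench power supply, about 3 kg: cream case 240 wide (y), 220 deep (x), flat top at z = 105, underside at z = 20, on four domed rubber feet 22 in diameter, centred at x = +-92, y = +-100. Origin: on the bench under its middle. x points from its dark front panel to its back, y to its left, z up. It stands level on three feet; the near left one (x = -92, y = +100) is short.
- short_foot (a point): Point at bench height straight below the middle of the short foot (in the case's frame x = -92, y = +100, z = 0; 18 behind the front panel). The foot's underside hangs 3.5 to 7 mm above it, differently each time. It is firm: it neither turns nor gives.
- corner_top (a point): Point on the flat top of the case right above the short foot, z = 105: press here to test. The weight lies a little to the back right: unwedged, 1.5 to 4 N here tip the case about the diagonal of its near right and far left feet until the short foot lands, and it tips back when released. Wedged, a press of 5 to 15 N sinks it less than 1 mm.
- wedge: Loose plain wooden wedge, about 50 g, 100 long (x), 40 wide (y), lying flat, slope up. Origin: middle of its underside. x points along it to the thin end: 1.6 thick at x = +50, rising evenly (1 in 7) to 16 at x = -50. It starts in front of the short foot, thin end roughly towards it, but turned and off to one side, its thin end clear of the case.
- thick_end (a point): Middle of the wedge's thick end (in its frame x = -50, y = 0, z = 8), a flat upright face 40 wide and 16 high, to be pushed on. Free, the wedge slides at under 1 N; once it meets the foot the push rises steeply, to some 5 to 9 N when snug; above some 12 to 30 N (it varies) it starts to lift the corner. It stays put when let go.
- marker: Marker pen 106 long, 12 thick, lying; loose bystander. Origin: under its middle.
- wood_plug: Lying wooden plug, a cylinder 58 long and 30 in diameter; loose bystander. Origin: under its middle.
- shaft_collar: White shaft collar, a ring 39 in diameter and 21 high; loose bystander. Origin: middle of its underside.
- hex_key: Small hex key 48 x 18 x 4, lying; loose bystander. Origin: under its middle.
- vial_0: Clear vial with a black cap, 22 in diameter and 52 high, upright; loose bystander. Origin: middle of its underside.

How it is judged (in metres and radians):
On the way, in this order (a step that is already met when the one before it is completed fails the run):
1. the wedge's thin end is under the short foot (x of short_foot in the frame of wedge between -0.03 and 0.044 m and y of short_foot in the frame of wedge between -0.02 and 0.02 m), for 0.1 s.
2. with the wedge under the short foot, the fingertips press the top of the case above that foot with more than 5 N, and the case stays level to 0.007 rad (all of step 1 and contact force between the fingers and power_supply above 5 N and horizontal distance between the grasp point and corner_top below 0.035 m and z of the grasp point in the frame of power_supply above 0.1 m and angle between power_supply's own z axis and vertical below 0.007 rad), for 0.3 s.
At the end, for the whole second after the job is handed in: The wedge lies flat with its slope under the short foot and carries load (more than 0.2 N), the foot's middle is within 20 mm of the wedge's centre line and at least 6 mm behind its thin edge; the case stands level to 0.005 rad (not jacked up), within 15 mm of where it stood; all is at rest (all of step 1 and contact force between wedge and power_supply above 0.2 N and angle between power_supply's own z axis and vertical below 0.005 rad and angle between wedge's own z axis and vertical below 0.03 rad and distance of power_supply from where it was at the start of the episode below 0.015 m and linear speed of each of power_supply, wedge below 0.01 m/s); the robot touches nothing.
It fails at once if the wedge was lifted or tipped up (height (world z) of wedge above 0.01 m or angle between wedge's own z axis and vertical above 0.3 rad).
It fails at once if the power supply was lifted, tipped or shoved along (height (world z) of power_supply above 0.008 m or angle between power_supply's own z axis and vertical above 0.09 rad or distance of power_supply from where it was at the start of the episode above 0.03 m).
It fails at once if another thing on the bench was disturbed (distance of any of marker, wood_plug, shaft_collar, hex_key, vial_0 from where it was at the start of the episode above 0.02 m).
It also fails if it takes over 56 s, if anything falls off the work surface, if the arm or the gripper's body presses on something with over 40 N, if the wrist force passes 120 N, or if a joint passes its speed limit or range.

## Working session

There is one attempt and no reset: what is moved stays moved. The work goes in short steps, Python scripts to look and compute and a shell command to move; the robot and the scene stay as the last step left them, time stands still between calls to the robot, and variables do not carry over. Pictures are saved under pics/ and viewed, at most 10 in all, crops included, and the job is handed in when it is done.

```bash
ls; mkdir -p pics
python3 - <<'E'
from cell import manip
import cv2,numpy as np
for n in("scene","top"):
    p,d=manip.camera(n); cv2.imwrite(f"pics/{n}0.png",p[:,:,::-1]); np.savez(f"{n}0.npz",p=p,d=d)
    print(n,manip.camera_info(n))
print(manip.read_state(),manip.grip_depth)
E
```

```text
pics
scene {'K': array([[391.57219344,   0.        , 320.72908702],
       [  0.        , 391.57219344, 194.87209157],
       [  0.        ,   0.        ,   1.        ]]), 'rvec': array([ 1.20888952, -1.98621194,  1.20840777]), 'tvec': array([358.11552296, 304.15413511, 470.78413073])}
top {'K': array([[372.70539176,   0.        , 318.66494951],
       [  0.        , 372.70539176, 205.26761336],
       [  0.        ,   0.        ,   1.        ]]), 'rvec': array([ 2.14621401, -2.11998276,  0.14098467]), 'tvec': array([ 80.96906257, 599.58896605, 832.57258786])}
{'clock': 0.1, 'joints': array([-1.22258010e+00,  3.00409296e-01,  1.52149178e+00,  1.50539822e-05,
        1.32069413e+00, -6.65493119e-02]), 'qd': array([-0.00125552, -0.00035212, -0.00147726, -0.00146056, -0.00022977,
        0.00211155]), 'effort': array([ 7.07568997e-04, -5.32645118e+01, -3.53287375e+01,  7.09506450e-02,
        2.34713947e-02, -7.29455860e-05]), 'eef_pos': array([ 221.58671768, -503.14444934,  204.95800833]), 'eef_rot': array([-3.14059330e+00, -8.12189365e-05,  4.14761765e-01]), 'wrist_force': array([-0.19087203, -0.26525149,  1.46084562]), 'moment': array([-0.01238365,  0.01321206,  0.00393328]), 'finger_force': 0.0, 'finger_gap': 94.17614168254346} -18.8
```

View pics/top0.png

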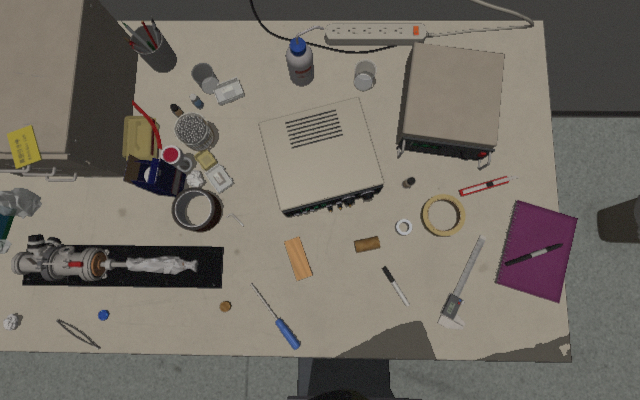

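View pics/scene0.png

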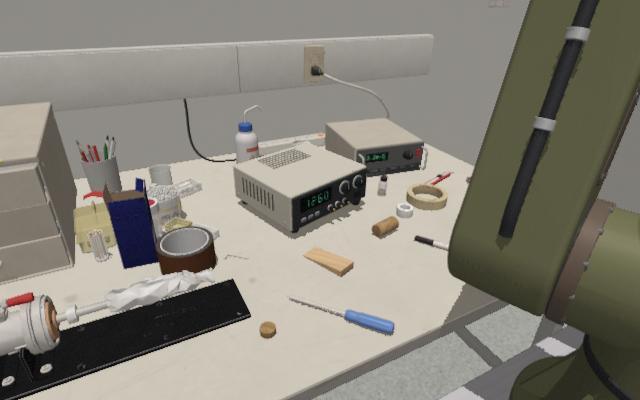

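The top view shows the case (top corners about (258,123), (360,98), (383,184), (280,212)), its front towards the robot. The wedge lies at (298,258), and the plug, collar, marker and vial are to its right.

```bash
cat > h.py <<'E'
from cell import manip
import cv2,numpy as np
def cam(n):
    i=manip.camera_info(n); return i["K"],cv2.Rodrigues(i["rvec"])[0],np.array(i["tvec"]).ravel()
def ray(n,uv,z):
    K,R,t=cam(n); uv=np.atleast_2d(uv).astype(float)
    d=(np.c_[uv,np.ones(len(uv))]@np.linalg.inv(K).T)@R; c=-R.T@t
    return c+d*((z-c[2])/d[:,2])[:,None]
def cloud(n,d):
    K,R,t=cam(n); v,u=np.mgrid[:400,:640]
    P=np.stack([(u-K[0,2])/K[0,0]*d,(v-K[1,2])/K[1,1]*d,d],-1)
    return (P-t)@R
def biggest(m):
    return max(cv2.findContours(m.astype(np.uint8),cv2.RETR_EXTERNAL,cv2.CHAIN_APPROX_NONE)[0],key=cv2.contourArea)
E
python3 - <<'E'
from h import *
f=np.load("top0.npz");p,d=f["p"],f["d"]
C=cloud("top",d)
m=np.zeros((400,640),bool);m[90:222,250:392]=1
m&=(C[...,2]>95)&(C[...,2]<115)
c=biggest(m)[:,0]; W=ray("top",c,105)[:,:2]
r=cv2.minAreaRect(W.astype(np.float32));print("case",r,cv2.boxPoints(r).round(1).tolist(), np.median(C[...,2][m]))
h=cv2.cvtColor(p,cv2.COLOR_RGB2HSV)
print("wedge hsv",h[258,298],"bench",h[258,330])
m=np.zeros((400,640),bool);m[228:290,275:325]=1
m&=(h[...,1]>h[258,330][1]+35)
c=biggest(m);r=cv2.minAreaRect(c);b=cv2.boxPoints(r);print("wedge px",r,b.tolist())
for q in b: print(q,ray("top",q,0).round(1),ray("top",q,16).round(1))
ys,xs=np.nonzero(m);print("z along", [ (y,round(float(np.median(C[y,:,2][m[y]])),1)) for y in range(ys.min(),ys.max()+1,6)])
for nm,q,z in(("plug",(367,244),15),("collar",(404,228),20),("marker a",(385,268),6),("marker b",(408,304),6),("vial",(409,183),50),("screwdr a",(253,284),5),("screwdr b",(297,346),10)):print(nm,ray("top",q,z).round(0))
big=cv2.resize(p[170:320,230:430,::-1],(800,600),interpolation=cv2.INTER_CUBIC);cv2.imwrite("pics/crop.png",big)
E
```

```text
case ((706.3405151367188, 85.14747619628906), (219.50146484375, 238.47850036621094), 15.723546028137207) [[568.4000244140625, 170.1999969482422], [633.0, -59.400001525878906], [844.2999877929688, 0.10000000149011612], [779.7000122070312, 229.6999969482422]] 103.27387314847256
wedge hsv [ 15 127 161] bench [ 19  33 147]
wedge px ((297.8500061035156, 258.050048828125), (41.7420654296875, 16.76007080078125), 71.56504821777344) [[283.29998779296875, 240.90003967285156], [299.20001220703125, 235.6000518798828], [312.4000244140625, 275.2000732421875], [296.5, 280.50006103515625]]
[283.3     240.90004] [[516.3 174.9   0. ]] [[515.4 173.   16. ]]
[299.2     235.60005] [[529.8 136.1   0. ]] [[528.6 134.9  16. ]]
[312.40002 275.20007] [[434.6 102.1   0. ]] [[435.1 101.5  16. ]]
[296.5     280.50006] [[421.5 140.3   0. ]] [[422.2 139.1  16. ]]
z along [(236, 1.6), (242, 1.6), (248, 3.5), (254, 5.1), (260, 8.2), (266, 11.1), (272, 12.5), (278, 13.6)]
plug [[511. -28.  15.]]
collar [[ 550. -116.   20.]]
marker a [[454. -72.   6.]]
marker b [[ 371. -125.    6.]]
vial [[ 653. -124.   50.]]
screwdr a [[412. 244.   5.]]
screwdr b [[273. 135.  10.]]
```

View pics/crop.png

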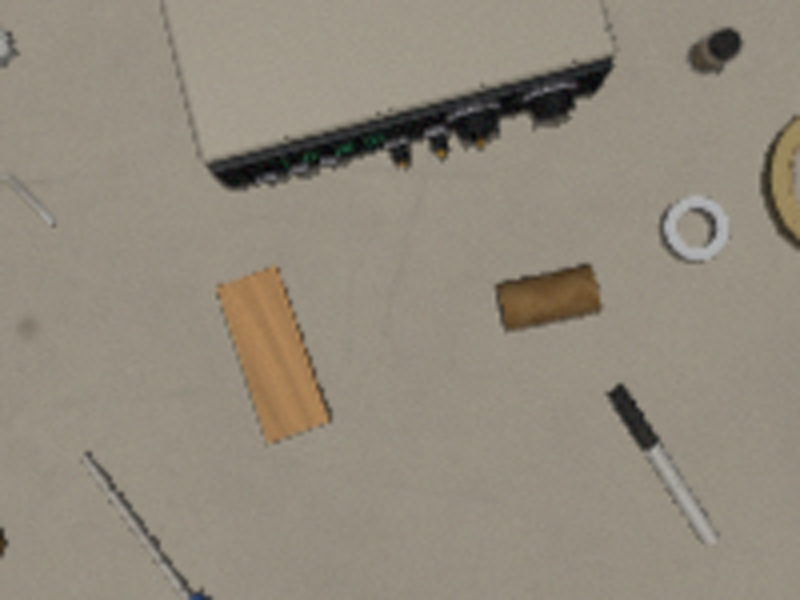

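The crop confirms the wedge's outline: its thin end is the upper edge at crop (248,275), its thick end at (300,432). The path behind it is free. From the measurements, the foot is at about (591,156) and the wedge centre at (476,138) with yaw 0.35. I'll go behind the thick end.

Careful with the scale: shifts go in shares of 750 mm and turns go in shares of 2 pi rad. That gives: -163.3 mm is -0.2177, 135 mm is 0.18.

```bash
echo '[0.036,-0.0436,0,0,0,0,0.072,-0.0871,0,0,0,0,0.108,-0.1307,0,0,0,0,0.144,-0.1741,0,0,0,0,0.18,-0.2177,0,0,0,0]' | python3 -m creep 12
echo '[0.036,-0.0436,0,0,0,0,0.072,-0.0871,0,0,0,0,0.108,-0.1307,0,0,0,0,0.144,-0.1741,0,0,0,0,0.18,-0.2177,0,0,0,0]' | python3 -m creep 
echo '[0.036,-0.0436,0,0,0,0,0.072,-0.0871,0,0,0,0,0.108,-0.1307,0,0,0,0,0.144,-0.1741,0,0,0,0,0.18,-0.2177,0,0,0,0]' | python3 -m creep 
echo '[0,0,0,0,0,0,0,0,0,0,0,0]' | python3 -m creep
```

```text
clock: 0.6
eef_pos: [279.4, -297.8, 205.2]
eef_rot: [-3.141, 0.0, 0.414]
wrist_force: [0.7, 0.4, 0.9]
finger_gap: 57.3
finger_force: 0.0
clock: 1.1
eef_pos: [337.1, -93.9, 205.5]
eef_rot: [3.141, -0.0, 0.415]
wrist_force: [0.3, -0.8, 1.0]
finger_gap: 17.4
finger_force: 0.0
clock: 1.6
eef_pos: [394.9, 110.1, 205.4]
eef_rot: [3.142, -0.0, 0.415]
wrist_force: [0.9, -0.6, -0.5]
finger_gap: 11.6
finger_force: 0.0
clock: 1.8
eef_pos: [394.5, 108.6, 205.0]
eef_rot: [-3.141, 0.001, 0.417]
wrist_force: [0.2, 0.7, 0.5]
finger_gap: 12.2
finger_force: 0.0
```

Converted, 180 mm is 0.24, 170 mm is 0.2267, 0.065 rad is 0.0103.

```bash
echo '[0,0,0.06,0,0,0.0048,0,0,0.12,0,0,0.0103,0,0,0.18,0,0,0.0103,0,0,0.2267,0,0,0.0103,0,0,0.24,0,0,0.0103]' | python3 -m creep
echo '[0,0,0.0093,0,0,0,0,0,0.0187,0,0,0,0,0,0.0253,0,0,0,0,0,0.0253,0,0,0]' | python3 -m creep
python3 - <<'E'
from h import *
p,d=manip.camera("scene");cv2.imwrite("pics/s1.png",p[:,:,::-1])
p,d=manip.camera("top");np.savez("t1.npz",p=p,d=d)
a=cv2.resize(p[170:320,230:430,::-1],(640,480));cv2.imwrite("pics/t1.png",a)
E
```

```text
clock: 2.3
eef_pos: [393.0, 106.7, 22.9]
eef_rot: [-3.141, 0.005, 0.348]
wrist_force: [-0.9, -0.4, 0.4]
finger_gap: 11.8
finger_force: 0.0
clock: 2.7
eef_pos: [395.1, 108.2, 6.7]
eef_rot: [3.141, -0.001, 0.35]
wrist_force: [-0.1, 0.3, 0.7]
finger_gap: 11.9
finger_force: 0.0
```

View pics/s1.png

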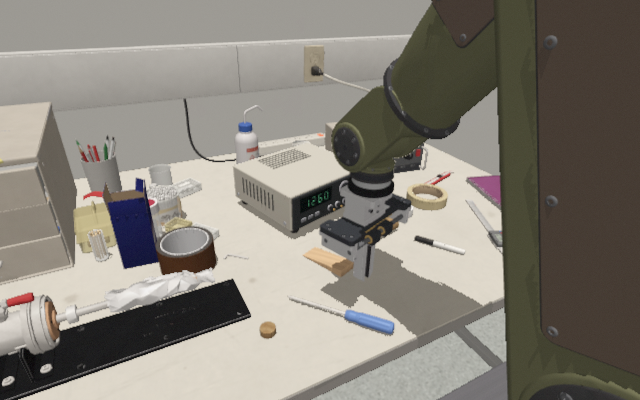

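The scene view shows the fingers at (362,265), just behind the thick end at about (345,268). I'll close up to it, then push along an arc turning right so that it points at the foot.

Converted, 28 mm is 0.0373, 21 mm is 0.028.

```bash
echo '[0.0093,0,0,0,0,0,0.0187,0,0,0,0,0,0.028,0,0,0,0,0,0.0373,0,0,0,0,0,0.0373,0,0,0,0,0]' | python3 -m creep
echo '[0.0112,-0.0032,0,0,0,0.0072,0.0225,-0.006,0,0,0,0.0143,0.0339,-0.0081,0,0,0,0.0215,0.0455,-0.0099,0,0,0,0.0286,0.0569,-0.0111,0,0,0,0.0358]' | python3 -m creep
echo '[0,0,0,0,0,0,0,0,0,0,0,0]' | python3 -m creep
cat > w.py <<'E'
from h import *
import sys
def look(fn):
    p,d=manip.camera("top")
    h=cv2.cvtColor(p,cv2.COLOR_RGB2HSV);m=np.zeros((400,640),bool);m[190:290,265:335]=1
    m&=(h[...,1]>70)&(h[...,0]<22)&(h[...,2]>90)
    q=biggest(m);r=cv2.minAreaRect(q);b=cv2.boxPoints(r)
    print("px",r); print(ray("top",b,5)[:,:2].round(1).tolist())
    p2,_=manip.camera("scene")
    a=cv2.resize(p[170:300,240:400,::-1],(480,390),interpolation=cv2.INTER_CUBIC)
    c=cv2.resize(p2[190:320,240:340,::-1],(300,390),interpolation=cv2.INTER_CUBIC)
    cv2.imwrite(fn,np.hstack([a,c]))
    s=manip.read_state();print(s["eef_pos"].round(1),s["eef_rot"].round(3))
look(sys.argv[1])
E
python3 w.py pics/a.png
```

```text
clock: 3.3
eef_pos: [422.0, 118.1, 6.4]
eef_rot: [3.142, -0.0, 0.35]
wrist_force: [-0.2, -0.5, 0.5]
finger_gap: 12.3
finger_force: 0.0
clock: 3.8
eef_pos: [458.5, 140.4, 6.3]
eef_rot: [3.142, 0.001, 0.123]
wrist_force: [0.2, 0.9, -1.0]
finger_gap: 12.0
finger_force: 0.2
clock: 4.0
eef_pos: [458.1, 140.1, 6.3]
eef_rot: [3.142, 0.001, 0.126]
wrist_force: [-0.3, 0.1, 0.2]
finger_gap: 11.9
finger_force: 0.0
px ((293.17327880859375, 230.23268127441406), (22.985361099243164, 16.61712074279785), 84.2894058227539)
[[568.2, 174.6], [572.8, 134.0], [516.8, 127.2], [512.2, 167.5]]
[458.  140.1   6.4] [3.142 0.    0.126]
```

View pics/a.png

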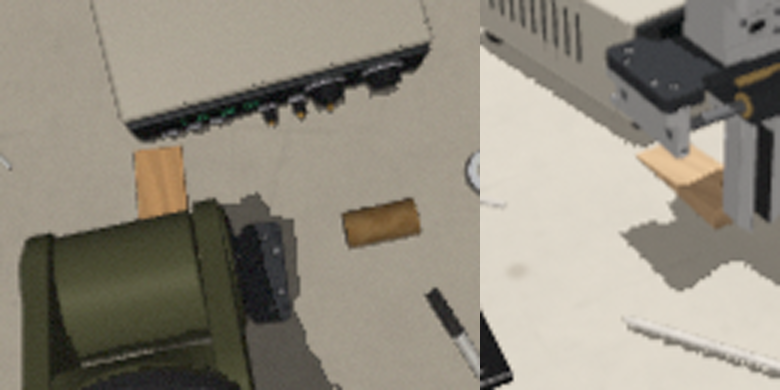

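The wedge points at the foot: its thin edge is at left-crop row 147, columns 135–187, and its heading is about 0.12. The foot lies about 20 mm ahead of the thin edge, on the centre line. I'll push straight in, then take small steps and watch the force.

Converted, 24 mm is 0.032, 20 mm is 0.0267.

```bash
echo '[0.0067,0,0,0,0,0,0.0133,0,0,0,0,0,0.02,0,0,0,0,0,0.0267,0,0,0,0,0,0.032,0,0,0,0,0]' | python3 -m creep
echo '[0.0013,0,0,0,0,0,0.0027,0,0,0,0,0,0.004,0,0,0,0,0,0.0053,0,0,0,0,0,0.0053,0,0,0,0,0]' | python3 -m creep
echo '[0.0013,0,0,0,0,0,0.0027,0,0,0,0,0,0.0027,0,0,0,0,0]' | python3 -m creep
echo '[0.0013,0,0,0,0,0,0.0027,0,0,0,0,0,0.0027,0,0,0,0,0]' | python3 -m creep
```

```text
clock: 4.6
eef_pos: [482.7, 143.3, 6.4]
eef_rot: [-3.142, 0.0, 0.125]
wrist_force: [-1.0, 0.1, 1.2]
finger_gap: 11.8
finger_force: 0.4
clock: 5.1
eef_pos: [486.3, 143.7, 6.5]
eef_rot: [-3.142, -0.0, 0.125]
wrist_force: [-0.4, -0.2, 0.2]
finger_gap: 12.0
finger_force: 0.0
clock: 5.4
eef_pos: [488.3, 144.0, 6.5]
eef_rot: [-3.142, -0.0, 0.125]
wrist_force: [-0.5, 0.0, -0.5]
finger_gap: 11.8
finger_force: 0.0
clock: 5.7
eef_pos: [490.3, 144.2, 6.5]
eef_rot: [-3.142, -0.0, 0.125]
wrist_force: [-0.2, -0.3, -0.4]
finger_gap: 12.2
finger_force: 0.0
```

Still free; continuing in small steps.

Converted, 2 mm is 0.0027, 1 mm is 0.0013.

```bash
for i in 1 2 3 4 ; do :; done
echo '[0.0013,0,0,0,0,0,0.0027,0,0,0,0,0,0.0027,0,0,0,0,0]' | python3 -m creep | egrep 'eef_pos|wrist'
echo '[0.0013,0,0,0,0,0,0.0027,0,0,0,0,0,0.0027,0,0,0,0,0]' | python3 -m creep | egrep 'eef_pos|wrist'
echo '[0.0007,0,0,0,0,0,0.0013,0,0,0,0,0,0.0013,0,0,0,0,0]' | python3 -m creep | egrep 'eef_pos|wrist'
```

```text
eef_pos: [492.3, 144.5, 6.5]
wrist_force: [-0.0, -0.9, -0.2]
eef_pos: [494.3, 144.8, 6.5]
wrist_force: [-0.4, -0.0, -0.0]
eef_pos: [495.2, 144.9, 6.4]
wrist_force: [-0.1, -0.1, 0.7]
```

Converted, 1 mm is 0.0013, 0.5 mm is 0.0007.

```bash
echo '[0.0007,0,0,0,0,0,0.0013,0,0,0,0,0,0.0013,0,0,0,0,0]' | python3 -m creep | egrep 'eef_pos|wrist'
```

```text
eef_pos: [496.2, 145.0, 6.5]
wrist_force: [-0.3, 1.2, -0.3]
```

Converted, 1 mm is 0.0013, 0.5 mm is 0.0007.

```bash
echo '[0.0007,0,0,0,0,0,0.0013,0,0,0,0,0,0.0013,0,0,0,0,0]' | python3 -m creep | egrep 'eef_pos|wrist'
```

```text
eef_pos: [497.2, 145.1, 6.5]
wrist_force: [0.3, 0.2, 1.2]
```

Converted, 2 mm is 0.0027, 1 mm is 0.0013.

```bash
echo '[0.0013,0,0,0,0,0,0.0027,0,0,0,0,0,0.0027,0,0,0,0,0]' | python3 -m creep | egrep 'eef_pos|wrist'
```

```text
eef_pos: [499.3, 145.4, 6.4]
wrist_force: [-0.1, -0.7, -0.2]
```

Converted, 2 mm is 0.0027, 1 mm is 0.0013.

```bash
echo '[0.0013,0,0,0,0,0,0.0027,0,0,0,0,0,0.0027,0,0,0,0,0]' | python3 -m creep | egrep 'eef_pos|wrist'
```

```text
eef_pos: [501.2, 145.6, 6.4]
wrist_force: [0.1, -0.5, 0.1]
```

Converted, 2 mm is 0.0027, 1 mm is 0.0013.

```bash
echo '[0.0013,0,0,0,0,0,0.0027,0,0,0,0,0,0.0027,0,0,0,0,0]' | python3 -m creep | egrep 'eef_pos|wrist'
```

```text
eef_pos: [503.2, 145.9, 6.5]
wrist_force: [0.9, 0.4, 0.4]
```

Converted, 1.5 mm is 0.002, 0.7 mm is 0.0009.

```bash
echo '[0.0009,0,0,0,0,0,0.002,0,0,0,0,0,0.002,0,0,0,0,0]' | python3 -m creep | egrep 'eef_pos|wrist'
```

```text
eef_pos: [504.7, 146.0, 6.5]
wrist_force: [-0.7, 0.1, 0.1]
```

Converted, 1.5 mm is 0.002, 0.7 mm is 0.0009.

```bash
echo '[0.0009,0,0,0,0,0,0.002,0,0,0,0,0,0.002,0,0,0,0,0]' | python3 -m creep | egrep 'eef_pos|wrist'
```

```text
eef_pos: [506.2, 146.2, 6.5]
wrist_force: [-0.3, 0.1, -0.1]
```

Converted, 1.5 mm is 0.002, 0.7 mm is 0.0009.

```bash
echo '[0.0009,0,0,0,0,0,0.002,0,0,0,0,0,0.002,0,0,0,0,0]' | python3 -m creep | egrep 'eef_pos|wrist'
```

```text
eef_pos: [507.7, 146.4, 6.4]
wrist_force: [-0.7, 0.2, -0.5]
```

```bash
python3 w.py pics/b.png
```

```text
px ((330.5, 211.0), (1.0, 0.0), 180.0)
[[590.9, 58.6], [590.9, 58.6], [590.9, 61.1], [590.9, 61.1]]
[507.6 146.4   6.4] [-3.142 -0.     0.125]
```

View pics/b.png

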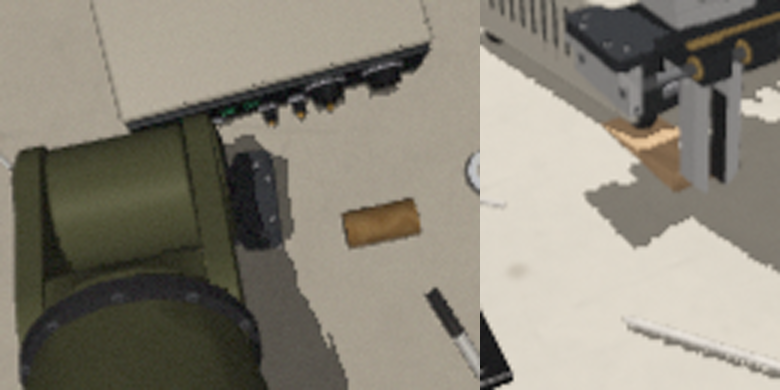

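The right crop shows the wedge at about (650,150), still square in front of the fingers with its thin end under the case. No resistance yet, so I'll carry on with 1 mm steps.

Converted, 1 mm is 0.0013, 0.5 mm is 0.0007.

```bash
echo '[0.0007,0,0,0,0,0,0.0013,0,0,0,0,0,0.0013,0,0,0,0,0]' | python3 -m creep | egrep 'eef_pos|wrist'
```

```text
eef_pos: [508.6, 146.5, 6.4]
wrist_force: [-0.1, -0.5, 0.2]
```

Converted, 1 mm is 0.0013, 0.5 mm is 0.0007.

```bash
echo '[0.0007,0,0,0,0,0,0.0013,0,0,0,0,0,0.0013,0,0,0,0,0]' | python3 -m creep | egrep 'eef_pos|wrist'
```

```text
eef_pos: [509.5, 146.6, 6.4]
wrist_force: [-1.7, -1.5, 0.6]
```

Converted, 1 mm is 0.0013, 0.5 mm is 0.0007.

```bash
echo '[0.0007,0,0,0,0,0,0.0013,0,0,0,0,0,0.0013,0,0,0,0,0]' | python3 -m creep | egrep 'eef_pos|wrist'
```

```text
eef_pos: [510.4, 146.7, 6.4]
wrist_force: [-2.7, -0.8, 1.3]
```

Converted, 1 mm is 0.0013, 0.5 mm is 0.0007.

```bash
echo '[0.0007,0,0,0,0,0,0.0013,0,0,0,0,0,0.0013,0,0,0,0,0]' | python3 -m creep | egrep 'eef_pos|wrist'
```

```text
eef_pos: [511.3, 146.9, 6.4]
wrist_force: [-6.2, -0.7, 1.3]
```

Converted, 0.3 mm is 0.0004.

```bash
echo '[0.0004,0,0,0,0,0,0.0004,0,0,0,0,0]' | python3 -m creep | egrep 'eef_pos|wrist'; echo '[0,0,0,0,0,0]' | python3 -m creep | egrep 'eef_pos|wrist'
```

```text
eef_pos: [511.5, 146.9, 6.4]
wrist_force: [-6.3, -0.3, 3.6]
eef_pos: [511.5, 146.9, 6.4]
wrist_force: [-5.4, -0.3, 3.2]
```

Converted, 0.4 mm is 0.0005.

```bash
echo '[0.0005,0,0,0,0,0,0.0005,0,0,0,0,0]' | python3 -m creep | egrep 'eef_pos|wrist'; echo '[0,0,0,0,0,0]' | python3 -m creep | egrep 'eef_pos|wrist'
```

```text
eef_pos: [511.7, 146.9, 6.4]
wrist_force: [-6.7, -0.9, 4.7]
eef_pos: [511.7, 146.9, 6.4]
wrist_force: [-6.6, -0.6, 4.0]
```

Snug at about 6.6 N. I'll back off, rise and go over the corner.

Converted, -30 mm is -0.04, -20 mm is -0.0267.

```bash
echo '[-0.0067,0,0,0,0,0,-0.02,0,0,0,0,0,-0.04,0,0,0,0,0,-0.04,0,-0.0267,0,0,0]' | python3 -m creep | egrep 'eef_pos|wrist'
echo '[0,0,-0.04,0,0,0,0,0,-0.0867,0,0,0,0,0,-0.1333,0,0,0,0,0,-0.1733,0,0,0,0,0,-0.1733,0,0,0]' | python3 -m creep 0| egrep 'eef_pos|wrist'
echo '[0.0333,0,0,0,0,0,0.0733,0,0,0,0,0,0.1133,0,0,0,0,0,0.144,0.0009,0,0,0,0,0.144,0.0009,0,0,0,0]' | python3 -m creep | egrep 'eef_pos|wrist|gap'
python3 - <<'E'
from h import *
p,d=manip.camera("scene");cv2.imwrite("pics/c.png",cv2.resize(p[120:290,220:400,::-1],(635,600)))
E
```

```text
eef_pos: [479.5, 142.8, 24.7]
wrist_force: [-0.1, -0.3, -0.1]
eef_pos: [483.7, 143.6, 160.3]
wrist_force: [0.5, -0.8, 0.1]
eef_pos: [590.7, 155.9, 154.8]
wrist_force: [-0.5, -0.7, -1.0]
finger_gap: 0.4
```

View pics/c.png

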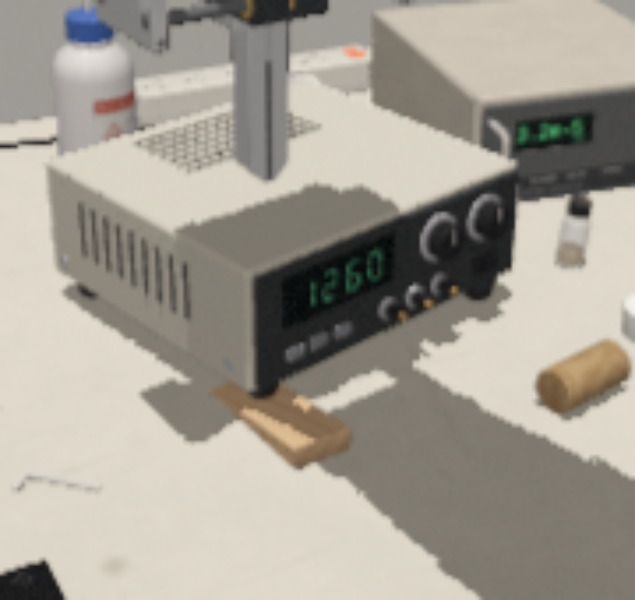

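The wedge is under the near left foot (crop (263,385)) and is centred on it. The fingers hang above the corner at (265,175). Now I'll come down to press.

Converted, 46 mm is 0.0613, 44 mm is 0.0587.

```bash
echo '[0,0,0.0267,0,0,0,0,0,0.0507,0,0,0,0,0,0.0587,0,0,0,0,0,0.0613,0,0,0,0,0,0.0613,0,0,0]' | python3 -m creep | egrep 'eef_pos|wrist'
echo '[0,0,0.0013,0,0,0,0,0,0.0027,0,0,0,0,0,0.0027,0,0,0]' | python3 -m creep | egrep 'eef_pos|wrist'
echo '[0,0,0.0007,0,0,0,0,0,0.0013,0,0,0,0,0,0.0013,0,0,0]' | python3 -m creep | egrep 'eef_pos|wrist'
```

```text
eef_pos: [589.6, 156.1, 111.0]
wrist_force: [0.2, 0.1, 0.2]
eef_pos: [589.8, 156.0, 108.7]
wrist_force: [0.1, -0.6, -0.3]
eef_pos: [589.7, 156.0, 107.4]
wrist_force: [0.7, -0.6, 0.0]
```

Converted, 1.5 mm is 0.002, 0.7 mm is 0.0009.

```bash
echo '[0,0,0.0009,0,0,0,0,0,0.002,0,0,0,0,0,0.002,0,0,0]' | python3 -m creep | egrep 'eef_pos|wrist'
```

```text
eef_pos: [589.6, 156.0, 105.8]
wrist_force: [1.0, -0.9, 0.5]
```

Converted, 1 mm is 0.0013, 0.5 mm is 0.0007.

```bash
echo '[0,0,0.0007,0,0,0,0,0,0.0013,0,0,0,0,0,0.0013,0,0,0]' | python3 -m creep | egrep 'eef_pos|wrist'
```

```text
eef_pos: [589.7, 156.0, 104.9]
wrist_force: [-0.5, -0.1, -0.4]
```

Converted, 0.5 mm is 0.0007.

```bash
echo '[0,0,0.0007,0,0,0,0,0,0.0007,0,0,0]' | python3 -m creep | egrep 'eef_pos|wrist'
```

```text
eef_pos: [589.8, 156.0, 104.6]
wrist_force: [-0.6, -0.4, 1.1]
```

Converted, 0.5 mm is 0.0007.

```bash
echo '[0,0,0.0007,0,0,0,0,0,0.0007,0,0,0]' | python3 -m creep | egrep 'eef_pos|wrist'
```

```text
eef_pos: [589.8, 156.1, 104.5]
wrist_force: [-3.2, -0.7, 6.2]
```

Converted, 0.5 mm is 0.0007.

```bash
echo '[0,0,0.0007,0,0,0,0,0,0.0007,0,0,0]' | python3 -m creep | egrep 'eef_pos|wrist'
```

```text
eef_pos: [589.8, 156.1, 104.4]
wrist_force: [-5.2, -1.1, 10.0]
```

Converted, 0.5 mm is 0.0007.

```bash
echo '[0,0,0.0007,0,0,0,0,0,0.0007,0,0,0]' | python3 -m creep | egrep 'eef_pos|wrist'
```

```text
eef_pos: [589.8, 156.1, 104.3]
wrist_force: [-7.5, -1.4, 13.3]
```

It is firm: 13 N with no measurable give. I'll hold briefly, lift off, back away and check.

Converted, -180 mm is -0.24, -150 mm is -0.2.

```bash
echo '[0,0,0,0,0,0,0,0,0,0,0,0,0,0,0,0,0,0,0,0,0,0,0,0]' | python3 -m creep | egrep 'clock|eef_pos|wrist'
echo '[0,0,-0.0027,0,0,0,0,0,-0.008,0,0,0,0,0,-0.0267,0,0,0,0,0,-0.06,0,0,0,0,0,-0.1,0,0,0]' | python3 -m creep | egrep 'clock|eef_pos|wrist'
echo '[-0.04,0,-0.0267,0,0,0,-0.0933,0,-0.04,0,0,0,-0.1467,0.0533,-0.04,0,0,0,-0.2,0.1067,-0.04,0,0,0,-0.24,0.16,-0.04,0,0,0]' | python3 -m creep | egrep 'clock|eef_pos|wrist'
echo '[-0.0133,0.0667,0,0,0,0,-0.0267,0.1333,0,0,0,0,-0.04,0.1867,0,0,0,0,-0.04,0.1867,0,0,0,0,-0.04,0.1867,0,0,0,0]' | python3 -m creep | egrep 'clock|eef_pos|wrist'
python3 - <<'E'
from h import *
p,d=manip.camera("top");C=cloud("top",d)
m=np.zeros((400,640),bool);m[90:222,250:392]=1
m&=(C[...,2]>95)&(C[...,2]<115)
r=cv2.minAreaRect(ray("top",biggest(m)[:,0],105)[:,:2].astype(np.float32));print("case",r)
A=np.c_[C[m][:,:2],np.ones(m.sum())];print("slope",np.linalg.lstsq(A,C[m][:,2],rcond=None)[0])
D=np.load("top0.npz")["d"];C0=cloud("top",D);A=np.c_[C0[m][:,:2],np.ones(m.sum())];print("slope0",np.linalg.lstsq(A,C0[m][:,2],rcond=None)[0])
p2,_=manip.camera("scene")
cv2.imwrite("pics/e.png",np.hstack([cv2.resize(p[80:320,230:430,::-1],(400,480)),cv2.resize(p2[150:310,240:373,::-1],(400,480))]))
E
```

```text
clock: 15.25
eef_pos: [589.8, 156.1, 104.4]
wrist_force: [-6.7, -0.4, 14.3]
clock: 15.75
eef_pos: [589.4, 155.9, 179.0]
wrist_force: [0.2, -0.7, 1.4]
clock: 16.25
eef_pos: [431.3, 24.9, 208.9]
wrist_force: [0.3, -0.8, -0.0]
clock: 16.75
eef_pos: [420.4, -117.5, 208.6]
wrist_force: [-1.0, 0.1, 0.0]
case ((706.19384765625, 85.05455017089844), (220.40692138671875, 238.38800048828125), 15.59661865234375)
slope [ 5.32415737e-03 -1.65010765e-03  9.96197384e+01]
slope0 [-2.01463309e-01 -2.13989739e-02  2.50502566e+02]
```

View pics/e.png

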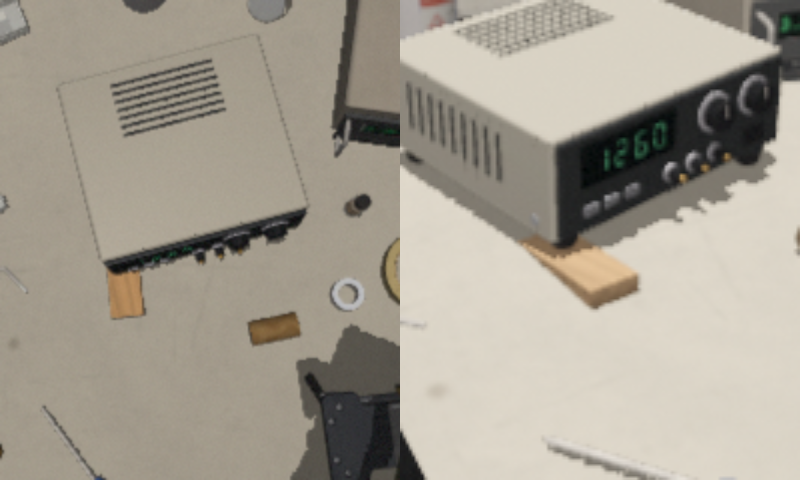

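The wedge sits under the corner foot (left crop (125,290), right crop (575,250)), and the case and bystanders have not moved. One quick tilt comparison before handing in.

Run:
```python
from h import *
d=manip.camera("top")[1];f=np.load("top0.npz")["d"]
m=np.zeros((400,640),bool);m[135:185,285:355]=1
for D in(f,d):
    C=cloud("top",D)[m];print(np.linalg.lstsq(np.c_[C[:,:2],np.ones(len(C))],C[:,2],rcond=None)[0].round(4))
```

```text
[-3.78900e-01 -1.84000e-02  3.69781e+02]
[-5.579000e-01 -2.550000e-02  4.955905e+02]
```

Run:
```python
from h import *
d=manip.camera("top")[1];f=np.load("top0.npz")["d"]
for D in(f,d):
    C=cloud("top",D);m=np.zeros((400,640),bool);m[105:205,265:375]=1
    m&=(C[...,2]>98)&(C[...,2]<110);C=C[m];print(m.sum(),np.linalg.lstsq(np.c_[C[:,:2],np.ones(len(C))],C[:,2],rcond=None)[0].round(4))
```

```text
9263 [ 5.20000e-03 -1.90000e-03  9.97367e+01]
9269 [ 4.300000e-03 -1.800000e-03  1.004325e+02]
```

The tilt changed by less than 0.001 rad, so the case is level and not jacked up. Handing in.

```bash
python3 -c "
from cell import manip
print(manip.sign_off())"
```

```text
the job is handed in; nothing more can be done
None
```

The wedge is snug under the short foot (final push about 6.6 N); a 13–14 N press on the corner sank it only about 0.2 mm, the case stayed level and in place, and the job is handed in with the hand clear, though sign-off returned no verdict.

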